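# Fit a filter cartridge on the gas stand and open its valve halfway

### The job

Slide the tall pleated filter cartridge over the perforated riser tube of the gas stand and lower it, without letting it drop, until it sits fully home on the seat. Only then open the stand's closed valve halfway, so that its lever lies over the middle mark, 45 degrees from closed. Leave the short filter element and the plastic beaker where they stand.

Things in the scene. Friction and masses are not known exactly. Their poses are not given: they have to be found in the camera images.
- cartridge: the tall annular filter cartridge, loose, standing upright on the worktop: white pleated sleeve with black end caps, 50 mm outer diameter, 90 mm tall, bore 27 mm right through, about 0.2 kg. Origin: centre of its underside; z up along the bore.
- stand: the gas stand, fixed to the worktop: grey base plate 120 x 260 mm, top 15 mm above the worktop. Origin: under the centre of the plate, at worktop height; y along the plate's long side, z up. The aluminium seat with the riser tube is 65 mm to +y of the origin, the valve 75 mm to -y. Between them, on the +x side of the pipe, a small pressure gauge reaches 89 mm above the worktop.
- seat (a point): centre of the seat face at the foot of the riser tube, 40 mm above the worktop; the cartridge's underside rests here. The seat has a 3 mm high rim of 57 mm inner diameter. Axes as the stand.
- riser_tip (a point): top of the upright steel riser tube, 95 mm above the seat, so that it stands 5 mm out of the cartridge when that is home. The riser is 24 mm in diameter; its top 14 mm taper to 12 mm.
- valve (a joint): angle of the quarter-turn valve lever about the vertical: 0 closed (lever points to the stand's -x, across the pipe), 1.571 fully open (lever points to the stand's -y, in line with the pipe); it grows anticlockwise seen from above. Stiff enough to stay where it is left. Marks on the plate under the lever: closed, quarter, half, three quarters, open.
- valve_axis (a point): point on the valve's turning axis, at the lever's mid height, 74 mm above the worktop. Axes as the stand.
- lever_grip (a point): middle of the lever's black handle, 74 mm from the turning axis and 74 mm above the worktop. The handle is 52 mm long, 14 mm wide, 18 mm high; free below it down to the base plate. The point turns with the lever: its -x points outward along the lever.
- short_element: bystander: a shorter filter element of the same make, 50 mm outer diameter, only 50 mm tall, bore 20 mm. Origin: centre of its underside.
- plastic_beaker: bystander: clear plastic beaker, 76 mm wide, 85 mm tall. Origin: centre of its underside.
There are look-alikes about, which are no part of the job. Leave any red look-alike of the cartridge alone.

How it is judged:
By the outcome, as a careful person would: the job done as asked, in the order asked, and still so for the second after the job is handed in, with the robot touching nothing.
It also fails if it takes over 54 s, if anything falls off the work surface, if the arm or the gripper's body presses on something with over 40 N, if the wrist force passes 120 N, or if a joint passes its speed limit or range.

### The arm

A 6-joint arm with a two-finger parallel gripper is mounted at the origin on a cart in front of the work surface, level with it; the furniture and walls round the work are solid. World frame = base frame: x ahead of the robot, y to its left, z up, the work surface at z = 0. Lengths are in m, angles in rad, forces in N, time in s.
With the tool pointing down it reaches from about 0.25 to 0.775 m from the base axis. Payload 4 kg.
Tool frame: the origin (TCP) lies at the very end of the fingers, on their centre line; the grasp point (between the pads) lies hold_point_z behind it (hold_point_z is the distance from the TCP to the grasp point, in m); z points along the fingers, y is the direction in which the jaws open and shut (so a half turn about z gives the same grasp; the last joint's range is limited). The gripper opens to 94 mm and grips with 3 to 60 N. Pads are 16 mm wide; open, the fingers measure 119 mm over their backs; the gripper's body (75 mm by 177 mm) begins 78 mm behind the grasp point.
Start: joints at [-1.231, 0.087, 1.371, -0, 1.684, -0.103], TCP at [0.236, -0.497, 0.206] pointing down, gripper open.
Joint ranges: [-3.1, 3.1], [-0.76, 2.03], [0.27, 2.55], [-1.08, 4.22], [0.17, 2.65], [-2.57, 2.57]. Speed limits (rad/s): [2.79, 2.79, 3.14, 3.14, 3.14, 3.14].

### API

Orientations are given as [roll, pitch, yaw] about the fixed x, y, z axes, in that order (R = Rz(yaw) Ry(pitch) Rx(roll)).
In Python, from bench import * gives the robot as it stands.
- The arm moves only by the tool step_arm, never from a script. Its argument "increments" is text: rows parted by semicolons, each of 6 numbers parted by spaces: the shift along the tool's x, y, z in cm, then the turn, a rotation vector about the tool's x, y, z in rad. A call has 1 to 5 rows; each row shifts and turns the commanded pose from where the row before left it, along the tool's axes as they then stand; what a row does not reach is not made up. A row lasts 1/10 s, in which the tool goes at most 50 mm and 8.59 degrees, less where a joint would pass 70% of its speed; a pose out of reach is approached as far as the arm can. A call is refused whole if a number of a shift passes 5 or a number of a turn 0.15, either way. A call with a gripper value outside its range is refused whole. "claw" is the gripper's target within -1 to 1 (shut at 1, half-way at 0, fully open at -1), set as the call begins (left out, the last holds). The fingers move at their own pace and stop on an object; the grip force is fixed at half the most. Time passes only in rows, so rows that do not move let the fingers close. It gives the time, the measured TCP pose, the force and the opening at its end, in the units of the state.
- get_obs(): the state, without advancing time (a new reading comes with each control period).
- snapshot(name): name is "scene" or "top"; returns the picture (480x640x3 uint8, red, green, blue); there is no depth.
- calibration(name): a dict with "camera_matrix" (3x3 intrinsics, pixels), "eye" and "orientation" of the camera in the world. Camera axes: x right, y up, looking along -z (the intrinsics and any distortion apply to the point x, -y, -z); pixel columns grow to the right and rows downward; lengths in m; the calibration is good to about 2 mm. A picture is of the moment at which its call begins. calibration takes no time and is no camera call.
- close_job(): hands the job in, once; it reports no verdict.
The state is a dict: "time": time; "joint_positions": joint angles; "qvel": joint speeds; "joint_torque": joint torques, N m; "tool_pos": TCP position; "ee_rot": TCP orientation; "wrist_force": force on the tool from outside, world axes, zero at the start; "wrist_torque": the same for the moment, N m; "width": finger opening in m.
Only numpy, scipy, OpenCV 4.12 (cv2) and the standard library are available. Lean on these libraries where they do the work, as an engineer would, in place of code of your own. Each camera call takes 0.05 s, during which the arm holds its last target. There are 200 camera calls.

## Working session

There is one attempt and no reset: what is moved stays moved. The work goes in short steps, Python scripts to look and compute and a tool call to move; the robot and the scene stay as the last step left them, time stands still between calls to the robot, and variables do not carry over. Pictures are saved under pics/ and viewed, about 8 in all and at most 12, crops included, and the job is handed in when it is done.

Besides the shell and the picture viewer there is one more tool, called after "Emit:" as name(argument=value, ...), one argument or row to a line, values as JSON. step_arm: Moves the arm, as the interface text tells. Its arguments: {"type":"object","properties":{"increments":{"type":"string"},"claw":{"type":"number"}},"required":["increments"]}

```bash
mkdir -p pics; ls; python3 - <<'E'
from bench import *
import cv2
for n in("scene","top"):
    im=snapshot(n); cv2.imwrite(f"pics/{n}0.png",im[:,:,::-1]); print(n,calibration(n))
print(get_obs())
E
```

```text
pics
scene {'camera_matrix': array([[490.26492725,   0.        , 325.08275825],
       [  0.        , 490.26492725, 241.95723195],
       [  0.        ,   0.        ,   1.        ]]), 'eye': array([ 0.15906699, -0.95127533,  0.58478066]), 'orientation': array([ 0.9921982 , -0.0053602 , -0.50755871])}
top {'camera_matrix': array([[515.33759359,   0.        , 321.6155717 ],
       [  0.        , 515.33759359, 234.73295221],
       [  0.        ,   0.        ,   1.        ]]), 'eye': array([ 0.37276193, -0.33736524,  0.92293035]), 'orientation': array([ 0.18174478, -0.00900003, -1.55555559])}
{'time': 0.1, 'joint_positions': array([-1.23107925e+00,  8.79033398e-02,  1.37208685e+00, -4.41343725e-05,
        1.68359077e+00, -1.03103691e-01]), 'qvel': array([ 0.00062415, -0.00098125, -0.0038132 ,  0.00014448, -0.00027289,
        0.00130296]), 'joint_torque': array([ 2.88599513e-03, -3.41251230e+01, -3.03299940e+01,  7.19154300e-02,
        3.03779694e-02, -1.12985872e-04]), 'tool_pos': array([ 0.23548595, -0.49649747,  0.20441731]), 'ee_rot': array([-3.13961039e+00, -1.61007755e-04,  4.42815681e-01]), 'wrist_force': array([ 0.59478307,  0.33826244, -0.4266531 ]), 'wrist_torque': array([ 0.01926059, -0.01706331, -0.00171007]), 'width': 0.09388444074253606}
```

View pics/scene0.png

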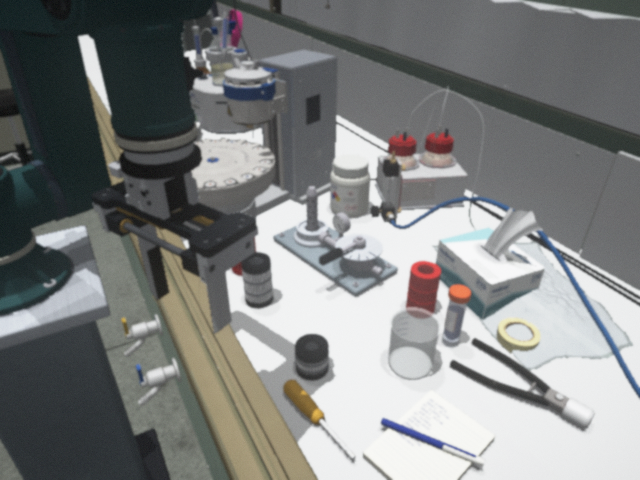

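View pics/top0.png

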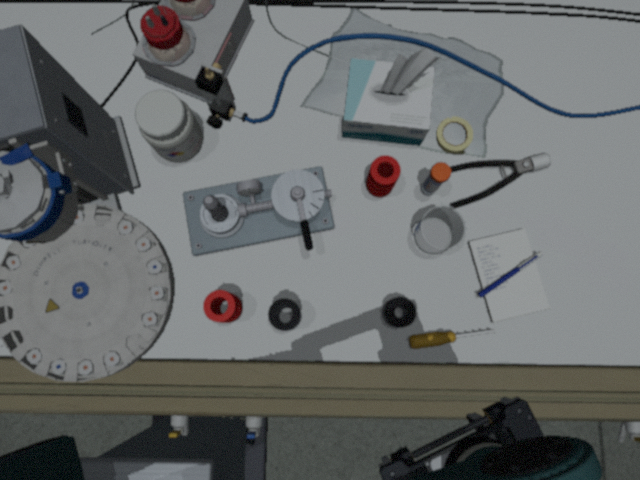

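Scene: the tall cartridge is at about (258,280) and the short element at (312,357). In the top view the tall one is the black ring at (285,314) and the short one at (399,311), with a red look-alike beside it at (223,306). The stand plate spans (185..333,168..253), with the riser near (212,210) and the valve near (298,195).

```bash
cat > h.py <<'E'
from bench import *
import cv2, numpy as np
from scipy.spatial.transform import Rotation as Ro
def ray(n,p):
    c=calibration(n);R=Ro.from_euler('xyz',c['orientation']).as_matrix()
    d=np.linalg.inv(c['camera_matrix'])@[p[0],p[1],1.]
    return np.array(c['eye']),R@(d*[1,-1,-1])
def onz(n,p,z):
    e,d=ray(n,p); return e+d*(z-e[2])/d[2]
def proj(n,P):
    c=calibration(n);R=Ro.from_euler('xyz',c['orientation']).as_matrix()
    q=R.T@(np.array(P)-c['eye'])*[1,-1,-1]; q=c['camera_matrix']@q; return q[:2]/q[2]
def crop(im,x0,y0,x1,y1,k,f):
    cv2.imwrite(f,cv2.resize(im[y0:y1,x0:x1,::-1],None,fx=k,fy=k,interpolation=cv2.INTER_CUBIC))
E
python3 - <<'E'
from h import *
im=cv2.imread('pics/top0.png')
hsv=cv2.cvtColor(im,cv2.COLOR_BGR2HSV)
dark=(hsv[...,2]<60).astype(np.uint8)
for (x0,y0,x1,y1) in((262,290,310,340),(375,288,425,332)):
    m=np.zeros_like(dark);m[y0:y1,x0:x1]=dark[y0:y1,x0:x1]
    cs=cv2.findContours(m,cv2.RETR_EXTERNAL,cv2.CHAIN_APPROX_NONE)[0];c=max(cs,key=cv2.contourArea)
    (p,r)=cv2.minEnclosingCircle(c);print(p,r,cv2.fitEllipse(c),[onz('top',p,z).round(4) for z in(.05,.09)])
A=crop(im[:,:,::-1],178,160,338,260,5,'pics/stand.png')
E
```

```text
(284.2735900878906, 313.8396301269531) 15.969015121459961 ((284.2824401855469, 313.9015808105469), (30.594045639038086, 30.855966567993164), 101.2042236328125) [array([ 0.3976, -0.2823,  0.05  ]), array([ 0.3965, -0.2848,  0.09  ])]
(398.375, 312.0) 17.121448516845703 ((398.58367919921875, 312.1549072265625), (30.01904296875, 33.75447463989258), 83.6209716796875) [array([ 0.4036, -0.4736,  0.05  ]), array([ 0.4022, -0.4674,  0.09  ])]
```

View pics/stand.png

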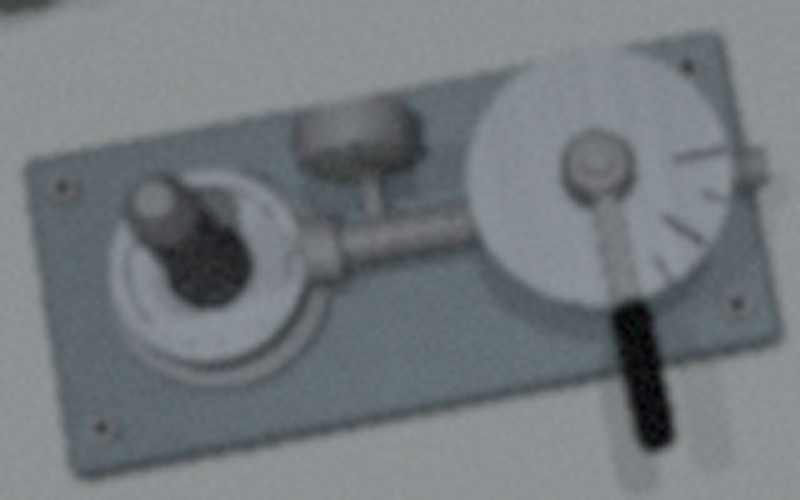

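The crop shows plate corners at crop (28,160), (720,33), (780,342) and (80,476), the riser tip at (153,197), the valve hub at (598,163), and the lever pointing down to (655,440). The gauge is on the upper side.

```bash
python3 - <<'E'
from h import *
f=lambda x,y:((x+.5)/5-.5+178,(y+.5)/5-.5+160)
C=[onz('top',f(*p),.015) for p in((28,160),(722,33),(782,342),(78,477))]
c=np.mean(C,0)
y=(C[0]+C[3]-C[1]-C[2])[:2]; yaw=np.arctan2(y[1],y[0])-np.pi/2
x=(C[0]+C[1]-C[3]-C[2])[:2]; yaw2=np.arctan2(x[1],x[0])
print('centre',c,yaw,yaw2,np.linalg.norm(y)/2,np.linalg.norm(x)/2)
yw=yaw*.7+yaw2*.3
ex=np.array([np.cos(yw),np.sin(yw)]);ey=np.array([-ex[1],ex[0]])
S=c[:2]+.065*ey;V=c[:2]-.075*ey
print('seat',S,'valve',V)
print('tip by ray',onz('top',f(153,197),.135), 'hub',onz('top',f(598,163),.08))
print('seat disc centre',onz('top',f(208,265),.043))
h1=onz('top',f(632,302),.083);h2=onz('top',f(656,445),.083);print('handle ends',h1,h2)
for n in('scene','top'):
  print(n,'tip',proj(n,[*S,.135]),'seat',proj(n,[*S,.04]),'valve',proj(n,[*V,.08]),'cart top/bot',proj(n,[.3965,-.2848,.09]),proj(n,[.3965,-.2848,0]))
im=cv2.imread('pics/scene0.png')[:,:,::-1]
a=cv2.resize(im[180:310,230:400],None,fx=4.5,fy=4.5,interpolation=cv2.INTER_CUBIC)
cv2.imwrite('pics/sc.png',a[:,:,::-1])
E
```

```text
centre [ 0.58361299 -0.22827377  0.015     ] 0.20812257708851334 0.20648129470933788 0.25576754172076893 0.11802195474919785
seat [ 0.57021379 -0.16466983] valve [ 0.59907361 -0.30166293]
tip by ray [ 0.57173555 -0.16316596  0.135     ] hub [ 0.6000672  -0.30026784  0.08      ]
seat disc centre [ 0.57085893 -0.16334323  0.043     ]
handle ends [ 0.55167111 -0.31285627  0.083     ] [ 0.50362202 -0.32179885  0.083     ]
scene tip [312.47771832 188.03566658] seat [312.86705536 228.19606152] valve [359.90014492 239.59278181] cart top/bot [256.75682237 260.37018036] [260.21612763 300.2447778 ]
top tip [209.10509963 199.95674833] seat [220.25824484 213.35372685] valve [298.01272546 192.78431649] cart top/bot [284.24541972 313.81954817] [287.41584329 315.33594353]
```

View pics/sc.png

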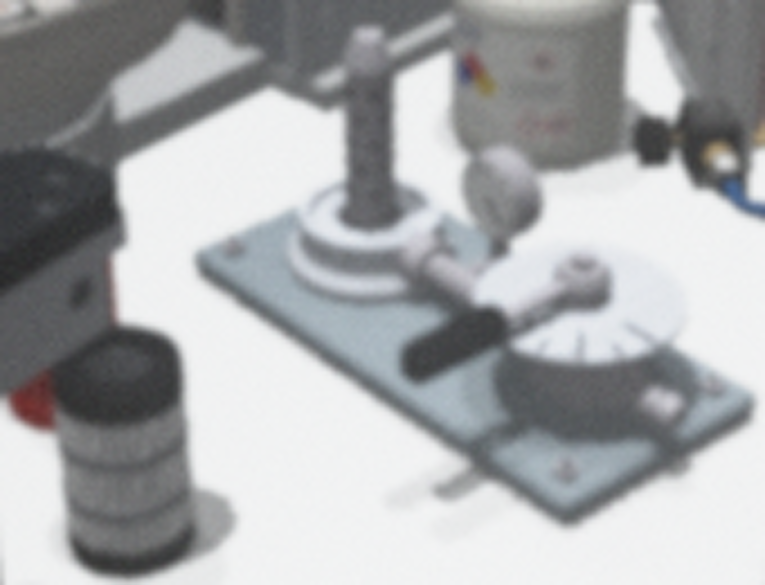

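```bash
cat >> h.py <<'E'
def go(P,yaw=None):
    o=get_obs(); p=o['tool_pos']; R=Ro.from_euler('xyz',o['ee_rot']); y=o['ee_rot'][2]
    # shift in the current yaw frame, ideal down tool
    d=np.array(P)-p; c,s=np.cos(y),np.sin(y)
    print('t',round(o['time'],2),'at',p.round(4),'rot',o['ee_rot'].round(4),'w',round(o['width'],4),'F',o['wrist_force'].round(1))
    print('shift cm',(100*np.array([c*d[0]+s*d[1], s*d[0]-c*d[1], -d[2]])).round(2), 'rz',None if yaw is None else round(y-yaw,3))
    if yaw is not None:
        c,s=np.cos(yaw),np.sin(yaw); print('shift after turn',(100*np.array([c*d[0]+s*d[1], s*d[0]-c*d[1], -d[2]])).round(2))
E
python3 - <<'E'
import bench
print([ (k,getattr(bench,k)) for k in dir(bench) if 'hold' in k.lower()],[k for k in dir(bench) if k[0]!='_'])
from h import *
go([.3965,-.2848,.16],1.778)
E
```

```text
[('hold_point_z', 0.0188)] ['IKError', 'calibration', 'close_job', 'get_obs', 'hold_point_z', 'snapshot']
t 0.1 at [ 0.2355 -0.4965  0.2044] rot [-3.1396e+00 -2.0000e-04  4.4280e-01] w 0.0939 F [ 0.6  0.3 -0.4]
shift cm [ 23.62 -12.23   4.44] rz -1.335
shift after turn [17.4  20.11  4.44]
```

Emit:
step_arm(
  increments="0 0 0 0 0 -0.148;0 0 0 0 0 -0.148;0 0 0 0 0 -0.148;0 0 0 0 0 -0.148;0 0 0 0 0 -0.148",
  claw=-1,
)

```text
time: 0.6
tool_pos: [0.2356, -0.4966, 0.2048]
ee_rot: [-3.141, -0.001, 1.189]
wrist_force: [0.2, 0.3, -0.1]
width: 0.0941
```

Emit:
step_arm(
  increments="0 0 0 0 0 -0.148;0 0 0 0 0 -0.148;0 0 0 0 0 -0.148;0 0 0 0 0 -0.148;0 0 0 0 0 0",
)

```text
time: 1.1
tool_pos: [0.2355, -0.4967, 0.2049]
ee_rot: [-3.141, -0.001, 1.774]
wrist_force: [1.2, 0.1, 0.3]
width: 0.0941
```

Emit:
step_arm(
  increments="2 2.2 0 0 0 0;2 2.2 0 0 0 0;2.2 2.6 0 0 0 0;2.2 2.6 0 0 0 0;2.2 2.6 0 0 0 0",
)

```text
time: 1.6
tool_pos: [0.3342, -0.3672, 0.2052]
ee_rot: [-3.142, -0.0, 1.771]
wrist_force: [0.2, -0.6, 0.9]
width: 0.0944
```

Emit:
step_arm(
  increments="2.2 2.6 0 0 0 0;2.2 2.6 0 0 0 0;1.6 1.8 0 0 0 0;0.8 0.9 0 0 0 0;0 0 0 0 0 0",
)

```text
time: 2.1
tool_pos: [0.3977, -0.285, 0.2053]
ee_rot: [-3.141, -0.0, 1.775]
wrist_force: [0.0, -0.4, 0.5]
width: 0.0944
```

```bash
python3 - <<'E'
from h import *
go([.3965,-.2848,.047],1.778)
im=snapshot('scene'); crop(im,180,120,400,320,3.6,'pics/s2.png')
E
```

```text
t 2.1 at [ 0.3977 -0.285   0.2053] rot [-3.1413e+00 -1.0000e-04  1.7753e+00] w 0.0944 F [ 0.  -0.4  0.5]
shift cm [ 0.04 -0.11 15.83] rz -0.003
shift after turn [ 0.04 -0.11 15.83]
```

View pics/s2.png

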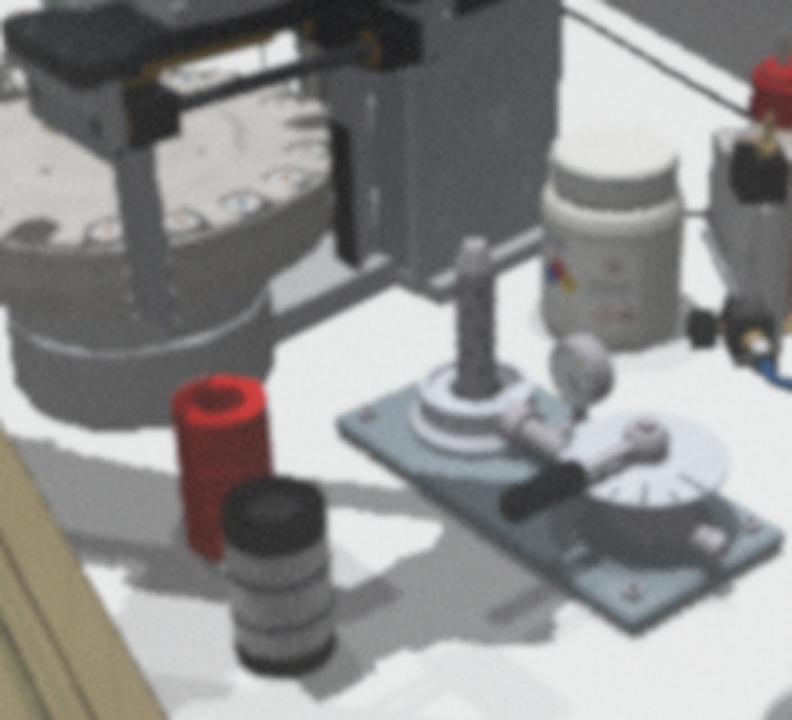

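View 5 (of at most 12): fingers sit above the cartridge (crop 276,490), red one is behind it and clear of the jaws. Descending and gripping.

Emit:
step_arm(
  increments="0 -0.1 2 0 0 0;0 0 3.5 0 0 0;0 0 3.5 0 0 0;0 0 3 0 0 0;0 0 2 0 0 0",
)

```text
time: 2.65
tool_pos: [0.3941, -0.2865, 0.0627]
ee_rot: [-3.139, -0.002, 1.772]
wrist_force: [0.5, -0.8, 0.2]
width: 0.0944
```

Emit:
step_arm(
  increments="0 0 1.2 0 0 0;0 0 0.6 0 0 0;0 0 0 0 0 0;0 0 0 0 0 0",
)

```text
time: 3.05
tool_pos: [0.3968, -0.287, 0.0487]
ee_rot: [3.14, 0.002, 1.774]
wrist_force: [0.1, -0.0, -0.1]
width: 0.0933
```

Emit:
step_arm(
  increments="0 0 0 0 0 0;0 0 0 0 0 0;0 0 0 0 0 0;0 0 0 0 0 0;0 0 0 0 0 0",
  claw=1,
)

```text
time: 3.55
tool_pos: [0.3963, -0.2861, 0.0476]
ee_rot: [3.141, 0.0, 1.775]
wrist_force: [0.2, 0.4, -0.3]
width: 0.0574
```

Emit:
step_arm(
  increments="0 0 0 0 0 0;0 0 0 0 0 0;0 0 0 0 0 0",
)

```text
time: 3.85
tool_pos: [0.3965, -0.2861, 0.0475]
ee_rot: [3.141, 0.0, 1.775]
wrist_force: [1.4, 0.6, 0.2]
width: 0.0496
```

Emit:
step_arm(
  increments="0 0 -1 0 0 0;0 0 -2.5 0 0 0;0 0 -4 0 0 0;0 0 -4 0 0 0;0 0 -3 0 0 0",
)

```text
time: 4.35
tool_pos: [0.3964, -0.2863, 0.1955]
ee_rot: [3.14, 0.002, 1.775]
wrist_force: [-0.3, 0.1, -1.3]
width: 0.0491
```

Emit:
step_arm(
  increments="0 0 -1.5 0 0 0;0 0 -0.5 0 0 0;0 0 0 0 0 0;0 0 0 0 0 0",
)

```text
time: 4.75
tool_pos: [0.3955, -0.2854, 0.2103]
ee_rot: [-3.139, -0.003, 1.775]
wrist_force: [0.9, 0.4, -2.7]
width: 0.0492
```

```bash
python3 - <<'E'
from h import *
go([.5713,-.1635,.2125],1.778)
E
```

```text
t 4.75 at [ 0.3955 -0.2854  0.2103] rot [-3.1392 -0.0032  1.7748] w 0.0492 F [ 0.9  0.4 -2.7]
shift cm [ 8.38 19.69 -0.22] rz -0.003
shift after turn [ 8.31 19.71 -0.22]
```

Emit:
step_arm(
  increments="0.6 1.4 -0.2 0 0 0;1 2.4 0 0 0 0;1.4 3.2 0 0 0 0;1.4 3.2 0 0 0 0;1.4 3.2 0 0 0 0",
)

```text
time: 5.25
tool_pos: [0.5158, -0.2009, 0.2119]
ee_rot: [-3.138, -0.003, 1.774]
wrist_force: [-0.3, -0.5, -2.1]
width: 0.0494
```

Emit:
step_arm(
  increments="1.2 2.9 0 0 0 0;0.9 2.2 0 0 0 0;0.4 1.2 0 0 0 0;0 0 0 0 0 0;0 0 0 0 0 0",
)

```text
time: 5.75
tool_pos: [0.5715, -0.1653, 0.2134]
ee_rot: [-3.139, -0.001, 1.774]
wrist_force: [-0.3, 1.0, -1.3]
width: 0.049
```

```bash
python3 - <<'E'
from h import *
go([.5713,-.1635,.2125],1.778)
im=snapshot('scene'); t=snapshot('top')
cv2.imwrite('pics/s3f.png',im[:,:,::-1])
a=cv2.resize(im[100:270,250:420],None,fx=3.5,fy=3.5,interpolation=cv2.INTER_CUBIC)[:595,:400]
b=cv2.resize(t[150:320,150:320],None,fx=3.5,fy=3.5,interpolation=cv2.INTER_CUBIC)[:595,:400]
cv2.imwrite('pics/s3.png',np.hstack([a,b])[:,:,::-1])
E
```

```text
t 5.75 at [ 0.5715 -0.1653  0.2134] rot [-3.1391e+00 -5.0000e-04  1.7744e+00] w 0.049 F [-0.3  1.  -1.3]
shift cm [0.18 0.02 0.09] rz -0.004
shift after turn [0.18 0.02 0.09]
```

View pics/s3.png

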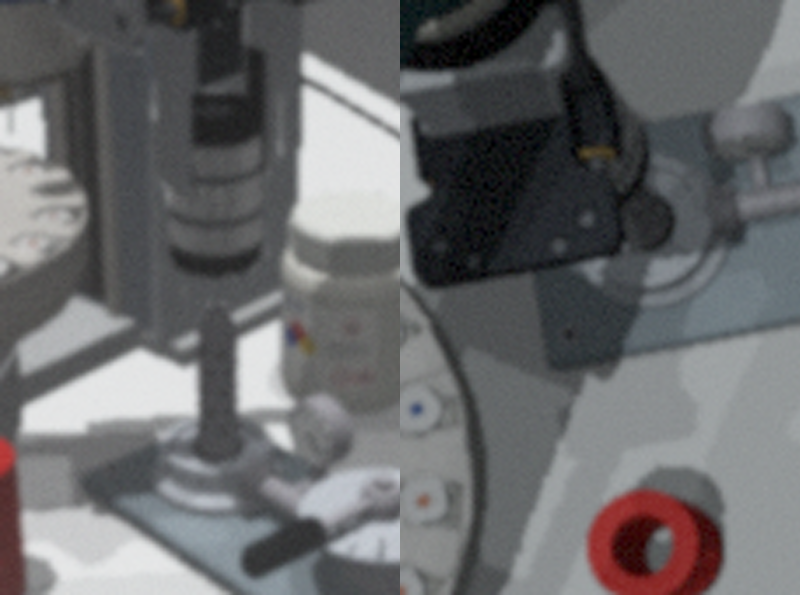

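View 6: the cartridge bottom cap is centred at crop x≈216 and the riser at x≈217, so sideways alignment is within ~1 mm. The top view also puts the tool within ~0.5 mm of target. Lowering in stages and watching the force.

Emit:
step_arm(
  increments="0.05 0 1 0 0 0;0 0 1 0 0 0;0 0 1 0 0 0;0 0 0.6 0 0 0;0 0 0 0 0 0",
)

```text
time: 6.35
tool_pos: [0.5713, -0.1641, 0.1765]
ee_rot: [-3.139, -0.002, 1.775]
wrist_force: [-0.7, -0.1, -1.7]
width: 0.0494
```

Emit:
step_arm(
  increments="0 0 0.5 0 0 0;0 0 0.5 0 0 0;0 0 0.5 0 0 0;0 0 0 0 0 0",
)

```text
time: 6.75
tool_pos: [0.5718, -0.1642, 0.1624]
ee_rot: [-3.14, -0.001, 1.775]
wrist_force: [-0.7, -0.2, -2.2]
width: 0.049
```

Emit:
step_arm(
  increments="0 0 0.6 0 0 0;0 0 0.6 0 0 0;0 0 0.6 0 0 0;0 0 0.6 0 0 0;0 0 0 0 0 0",
)

```text
time: 7.25
tool_pos: [0.5715, -0.1641, 0.1379]
ee_rot: [-3.139, -0.001, 1.775]
wrist_force: [-0.4, 0.6, -2.5]
width: 0.0494
```

Emit:
step_arm(
  increments="0 0 0.8 0 0 0;0 0 0.8 0 0 0;0 0 0.8 0 0 0;0 0 0.6 0 0 0;0 0 0 0 0 0",
)

```text
time: 7.75
tool_pos: [0.5714, -0.1641, 0.1077]
ee_rot: [-3.139, -0.001, 1.775]
wrist_force: [-0.4, 0.3, -1.5]
width: 0.0493
```

Emit:
step_arm(
  increments="0 0 0.6 0 0 0;0 0 0.5 0 0 0;0 0 0.4 0 0 0;0 0 0.2 0 0 0;0 0 0 0 0 0",
)

```text
time: 8.25
tool_pos: [0.572, -0.1643, 0.092]
ee_rot: [-3.141, -0.0, 1.775]
wrist_force: [0.3, -0.1, -2.4]
width: 0.0493
```

Emit:
step_arm(
  increments="0 0 0.15 0 0 0;0 0 0.15 0 0 0;0 0 0 0 0 0",
)

```text
time: 8.55
tool_pos: [0.5722, -0.1644, 0.0893]
ee_rot: [-3.141, -0.0, 1.775]
wrist_force: [-0.4, 0.3, -1.2]
width: 0.0493
```

```bash
python3 - <<'E'
from h import *
go([.5713,-.1642,.0875],1.778)
im=snapshot('scene')
crop(im,250,120,410,290,3.5,'pics/s4.png')
E
```

```text
t 8.55 at [ 0.5722 -0.1644  0.0893] rot [-3.1414e+00 -1.0000e-04  1.7748e+00] w 0.0493 F [-0.4  0.3 -1.2]
shift cm [ 0.03 -0.08  0.18] rz -0.003
shift after turn [ 0.03 -0.08  0.18]
```

View pics/s4.png

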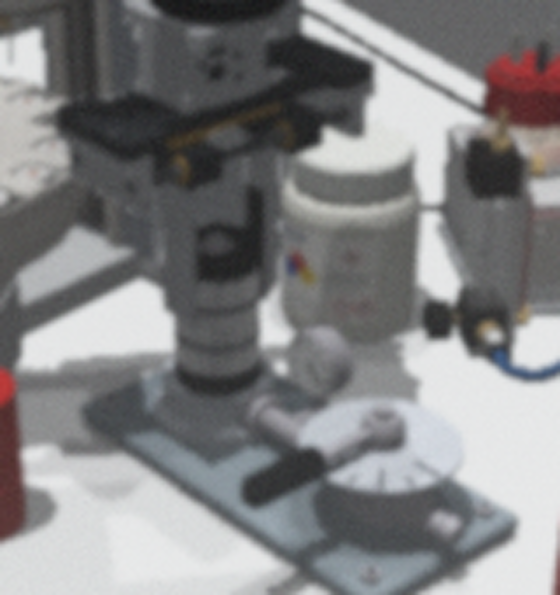

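View 7: the cartridge is on the riser, almost at the seat (bottom cap at crop 217,380). Feeling for contact.

Emit:
step_arm(
  increments="0 0 0.1 0 0 0;0 0 0.05 0 0 0;0 0 0 0 0 0",
)

```text
time: 8.9
tool_pos: [0.5722, -0.1644, 0.0879]
ee_rot: [-3.141, -0.0, 1.775]
wrist_force: [-0.6, 0.2, -0.8]
width: 0.0486
```

Emit:
step_arm(
  increments="0 0 0.08 0 0 0;0 0 0 0 0 0;0 0 0 0 0 0",
)

```text
time: 9.2
tool_pos: [0.5724, -0.1645, 0.0876]
ee_rot: [3.141, 0.0, 1.775]
wrist_force: [0.2, 0.9, 0.4]
width: 0.0491
```

Emit:
step_arm(
  increments="0 0 0.08 0 0 0;0 0 0 0 0 0;0 0 0 0 0 0",
)

```text
time: 9.5
tool_pos: [0.5724, -0.1645, 0.0876]
ee_rot: [3.141, 0.001, 1.775]
wrist_force: [-2.4, 1.4, 6.1]
width: 0.0489
```

Emit:
step_arm(
  increments="0 0 0 0 0 0;0 0 0 0 0 0;0 0 0 0 0 0;0 0 0 0 0 0;0 0 0 0 0 0",
  claw=-0.6,
)

```text
time: 10.0
tool_pos: [0.5722, -0.1644, 0.0861]
ee_rot: [-3.141, -0.0, 1.775]
wrist_force: [-0.2, 0.1, 0.1]
width: 0.075
```

Emit:
step_arm(
  increments="0 0 -1 0 0 0;0 0 -2 0 0 0;0 0 -3 0 0 0;0 0 -3 0 0 0;0 0 -2 0 0 0",
)

```text
time: 10.5
tool_pos: [0.5731, -0.1647, 0.2001]
ee_rot: [3.138, 0.002, 1.775]
wrist_force: [-0.7, 0.3, 0.1]
width: 0.0751
```

```bash
python3 - <<'E'
from h import *
V=np.array([.5995,-.301]);th=.207
g=V-.074*np.array([np.cos(th),np.sin(th)]);print(g)
go([*g,.19],.207)
im=snapshot('scene')
crop(im,270,150,390,280,4.5,'pics/s5.png')
E
```

```text
[ 0.52707976 -0.31620884]
t 10.5 at [ 0.5731 -0.1647  0.2001] rot [3.1379e+00 2.5000e-03 1.7748e+00] w 0.0751 F [-0.7  0.3  0.1]
shift cm [-13.9   -7.57   1.01] rz 1.568
shift after turn [-7.62 13.88  1.01]
```

View pics/s5.png

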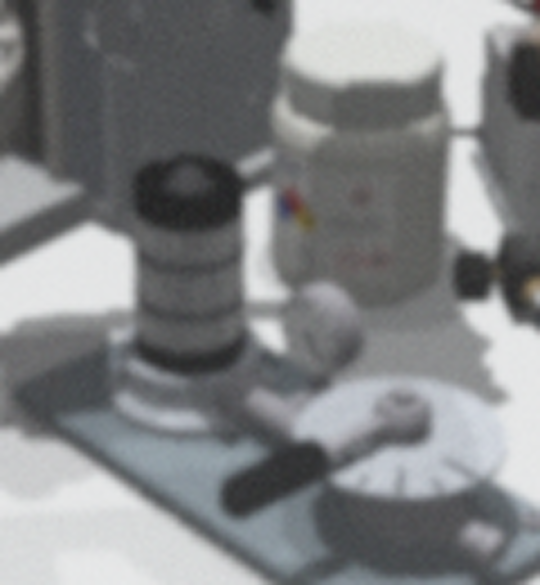

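View 8: the cartridge is upright on the seat inside the rim, with the riser tip showing through the top (crop 188,178). The lever is still closed. Next is the valve.

Emit:
step_arm(
  increments="0 0 0 0 0 0.1425;0 0 0 0 0 0.1425;0 0 0 0 0 0.1425;0 0 0 0 0 0.1425;0 0 0 0 0 0.1425",
)

```text
time: 11.05
tool_pos: [0.5721, -0.1643, 0.1961]
ee_rot: [-3.141, 0.0, 1.056]
wrist_force: [-0.1, 0.0, -0.1]
width: 0.0752
```

Emit:
step_arm(
  increments="0 0 0 0 0 0.1425;0 0 0 0 0 0.1425;0 0 0 0 0 0.1425;0 0 0 0 0 0.1425;0 0 0 0 0 0.1425",
)

```text
time: 11.55
tool_pos: [0.5721, -0.1643, 0.1961]
ee_rot: [-3.141, 0.0, 0.344]
wrist_force: [0.8, -0.3, 0.5]
width: 0.0751
```

Emit:
step_arm(
  increments="0 0 0 0 0 0.1425;-1.2 2.2 0 0 0 0;-1.6 3 0 0 0 0;-1.6 3 0 0 0 0;-1.6 2.8 0 0 0 0",
  claw=-0.1,
)

```text
time: 12.05
tool_pos: [0.5357, -0.2854, 0.1962]
ee_rot: [3.142, 0.0, 0.208]
wrist_force: [-0.0, -0.2, 0.4]
width: 0.0516
```

Emit:
step_arm(
  increments="-1 1.8 0 0 0 0;-0.6 1.1 0 0 0 0;0 0 0 0 0 0;0 0 0 0 0 0",
)

```text
time: 12.45
tool_pos: [0.5267, -0.3154, 0.1963]
ee_rot: [-3.141, -0.0, 0.208]
wrist_force: [0.5, 0.5, -0.7]
width: 0.0512
```

```bash
python3 - <<'E'
from h import *
go([.5275,-.3167,.0555],.207)
im=snapshot('scene')
a=cv2.resize(im[110:290,270:450],None,fx=3.3,fy=3.3,interpolation=cv2.INTER_CUBIC)
cv2.imwrite('pics/s6.png',a[:,:,::-1])
E
```

```text
t 12.45 at [ 0.5267 -0.3154  0.1963] rot [-3.1409e+00 -3.0000e-04  2.0760e-01] w 0.0512 F [ 0.5  0.5 -0.7]
shift cm [ 0.05  0.14 14.08] rz 0.001
shift after turn [ 0.05  0.14 14.08]
```

View pics/s6.png

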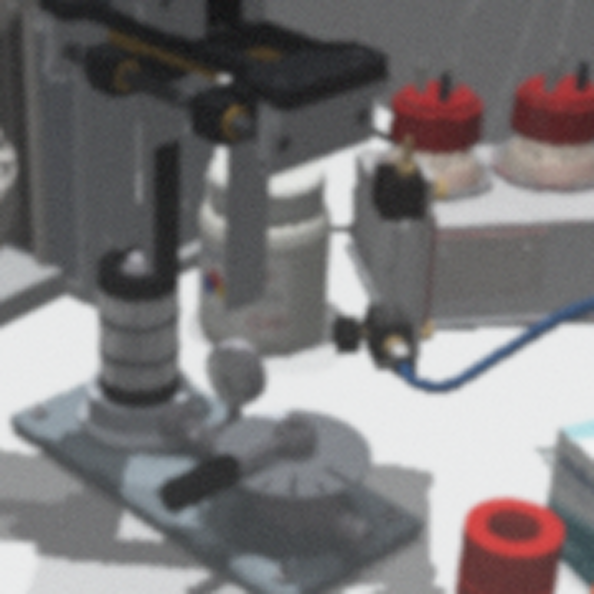

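View 9: the fingers are in line above the lever handle (crop 200,480), cartridge clear. Descending and gripping the handle.

Emit:
step_arm(
  increments="0.05 0.1 2 0 0 0;0 0 3 0 0 0;0 0 3 0 0 0;0 0 2.5 0 0 0;0 0 1.5 0 0 0",
)

```text
time: 13.0
tool_pos: [0.5267, -0.3148, 0.0738]
ee_rot: [-3.139, 0.002, 0.209]
wrist_force: [0.5, 0.3, 0.0]
width: 0.052
```

Emit:
step_arm(
  increments="0 0 1 0 0 0;0 0 0.7 0 0 0;0 0 0.35 0 0 0;0 0 0 0 0 0;0 0 0 0 0 0",
)

```text
time: 13.5
tool_pos: [0.5278, -0.3174, 0.057]
ee_rot: [3.14, -0.001, 0.207]
wrist_force: [-0.5, -0.2, 0.2]
width: 0.0518
```

Emit:
step_arm(
  increments="0 0 0 0 0 0;0 0 0 0 0 0;0 0 0 0 0 0;0 0 0 0 0 0;0 0 0 0 0 0",
  claw=1,
)

```text
time: 14.0
tool_pos: [0.5271, -0.3167, 0.0559]
ee_rot: [-3.141, 0.0, 0.207]
wrist_force: [-1.0, 1.5, 1.8]
width: 0.0152
```

Emit:
step_arm(
  increments="0 0 0 0 0 0;0 0 0 0 0 0",
)

```text
time: 14.2
tool_pos: [0.527, -0.3162, 0.0559]
ee_rot: [-3.14, 0.0, 0.208]
wrist_force: [-1.2, 3.7, 1.9]
width: 0.0141
```

Emit:
step_arm(
  increments="0.02 0.58 0 0 0 -0.0785;0.02 0.58 0 0 0 -0.0785;0.02 0.58 0 0 0 -0.0785;0.02 0.58 0 0 0 -0.0785;0.02 0.58 0 0 0 -0.0785",
)

```text
time: 14.7
tool_pos: [0.539, -0.3423, 0.0559]
ee_rot: [-3.14, -0.002, 0.604]
wrist_force: [0.9, 3.9, 2.4]
width: 0.0138
```

Emit:
step_arm(
  increments="0.025 0.58 0 0 0 -0.0785;0.025 0.58 0 0 0 -0.0785;0.025 0.58 0 0 0 -0.0785;0.025 0.58 0 0 0 -0.0785;0.025 0.58 0 0 0 -0.0785",
)

```text
time: 15.2
tool_pos: [0.56, -0.3622, 0.0559]
ee_rot: [-3.141, -0.003, 0.996]
wrist_force: [1.2, 5.4, 1.1]
width: 0.0137
```

Emit:
step_arm(
  increments="0 0 0 0 0 0;0 0 0 0 0 0;0 0 0 0 0 0",
)

```text
time: 15.5
tool_pos: [0.5601, -0.3623, 0.0559]
ee_rot: [3.141, -0.002, 0.991]
wrist_force: [3.4, 3.7, 0.4]
width: 0.0136
```

```bash
python3 - <<'E'
from h import *
V=np.array([.5995,-.301]);th=.207+np.pi/4
g=V-.074*np.array([np.cos(th),np.sin(th)])
go([*g,.0555],th); d=V-get_obs()['tool_pos'][:2]; print(np.arctan2(d[1],d[0])-.207, np.hypot(*d))
E
```

```text
t 15.5 at [ 0.5601 -0.3623  0.0559] rot [ 3.1408e+00 -2.5000e-03  9.9130e-01] w 0.0136 F [3.4 3.7 0.4]
shift cm [-0.11 -0.05  0.04] rz -0.001
shift after turn [-0.11 -0.05  0.04]
0.7926106859350687 0.07286580634032631
```

Emit:
step_arm(
  increments="0 0 0 0 0 0;0 0 0 0 0 0;0 0 0 0 0 0;0 0 0 0 0 0",
  claw=-0.2,
)

```text
time: 15.9
tool_pos: [0.5587, -0.3642, 0.0559]
ee_rot: [3.141, 0.001, 0.991]
wrist_force: [0.6, 0.6, -0.3]
width: 0.0424
```

Emit:
step_arm(
  increments="0 0 -1 0 0 0;0 0 -2.5 0 0 0;0 0 -4 0 0 0;0 0 -4 0 0 0;0 0 -3 0 0 0",
)

```text
time: 16.4
tool_pos: [0.5595, -0.3642, 0.2052]
ee_rot: [3.137, 0.001, 0.992]
wrist_force: [0.3, 0.3, 0.3]
width: 0.0563
```

Emit:
step_arm(
  increments="-4 0 -1 0 0 0;-4 0 0 0 0 0;-4 0 0 0 0 0;-4 0 0 0 0 0;-2 0 0 0 0 0",
)

```text
time: 16.9
tool_pos: [0.4584, -0.5171, 0.2116]
ee_rot: [3.141, 0.001, 0.989]
wrist_force: [0.1, -0.9, -1.2]
width: 0.0563
```

Emit:
step_arm(
  increments="-3 3 0 0 0 0;-3 3 0 0 0 0;-2 2 0 0 0 0;0 0 0 0 0 0;0 0 0 0 0 0",
)

```text
time: 17.4
tool_pos: [0.4843, -0.6247, 0.2096]
ee_rot: [-3.14, -0.001, 0.993]
wrist_force: [-0.5, 0.8, 0.3]
width: 0.0563
```

```bash
python3 - <<'E'
from h import *
t=snapshot('top');im=snapshot('scene')
a=cv2.resize(t[150:260,180:345],None,fx=4,fy=4,interpolation=cv2.INTER_CUBIC)[:440,:640]
cv2.imwrite('pics/t7.png',a[:,:,::-1]);cv2.imwrite('pics/t7f.png',t[:,:,::-1]);cv2.imwrite('pics/s7f.png',im[:,:,::-1])
# handle: darkest pixels near the expected place
V=np.array([.5995,-.301]);th=.207+np.pi/4
e=proj('top',[*(V-.074*np.array([np.cos(th),np.sin(th)])),.083]).round().astype(int);print(e)
g=cv2.cvtColor(t,cv2.COLOR_RGB2GRAY);m=np.zeros_like(g);x,y=e;m[y-24:y+24,x-24:x+24]=(g[y-24:y+24,x-24:x+24]<45)*255
c=max(cv2.findContours(m,0,cv2.CHAIN_APPROX_NONE)[0],key=cv2.contourArea)
P=np.array([onz('top',p[0],.083)[:2] for p in c]);r=cv2.minAreaRect((P*1e4).astype(np.float32));print(r)
cc=np.array(r[0])/1e4;d=V-cc;print('angle deg',np.degrees(np.arctan2(d[1],d[0])-.207),np.hypot(*d))
vx,vy,_,_=cv2.fitLine(P.astype(np.float32),cv2.DIST_L2,0,.01,.01).ravel();print('line dir',np.degrees(np.arctan2(vy,vx)-.207))
E
```

```text
[334 216]
((5589.90283203125, -3616.1357421875), (469.775146484375, 122.79170227050781), 56.614280700683594)
angle deg 44.38387860427509 0.07290433824221253
line dir 45.674156
```

View pics/t7.png

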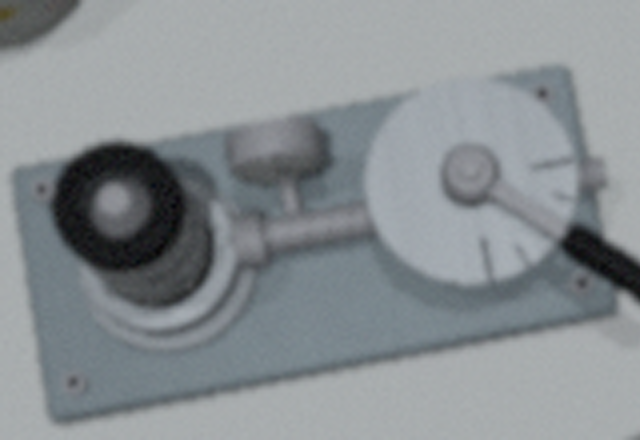

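View pics/s7f.png

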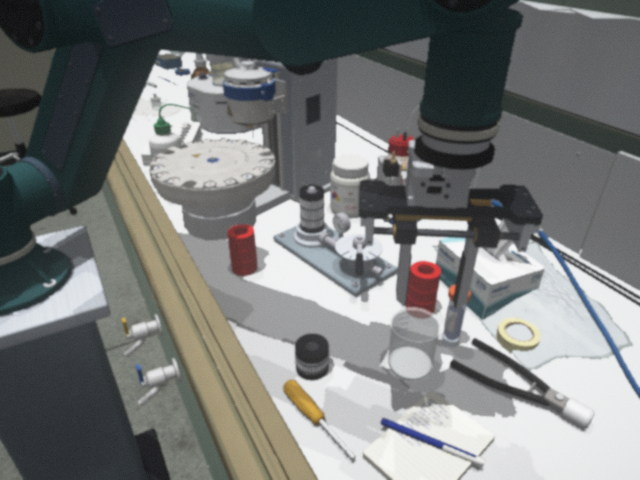

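Views 10 and 11: the lever covers the middle mark, with the other four marks free, and measures 44.4–45.7°. The cartridge sits in the rim with the riser tip through it. The short element (312,357) and the beaker (412,345) are where they were, and the gripper touches nothing.

```bash
python3 -c "
from bench import *
print(close_job())"
```

```text
the job is handed in; nothing more can be done
None
```

The tall cartridge is home on the seat and the valve is half open. I handed the job in at about 17.5 s of the 54 s allowed.

**Cartridge:** I lowered it in the grip over the riser and never dropped it. At contact its underside was at 40.1 mm, against 40 mm for the seat, with about 6 N of contact force. After release, the pictures show it upright inside the rim with the riser tip showing through the top.

**Valve:** Only then did I grip the lever and turn it. The last top picture shows it over the middle mark. I measured it three ways:

| Measurement | Angle |
|---|---|
| Handle centre, in the picture | 44.4° |
| Handle direction, in the picture | 45.7° |
| Arm position before letting go | 45.4° |

The 1.3° spread is within what the camera calibration allows.

**Everything else:** The short element, the beaker and the red look-alikes stand where they were. The gripper was well clear of everything at the end. Wrist force readings, taken after each move, stayed below about 7 N. No check failed.

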